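Take the badge bar out of its display case

TASK

The wooden badge bar is trapped in the display case: draw the steel stop pin straight up out of its hole and hang it upright by its collar in the open notch on the case's end, and let go of it. Then slide the bar into the tunnel under the wide cover, until its other end comes out from under the narrow cover, tilt that end up through the opening and draw the whole bar out of the case. Finish while holding the bar still and level in the gripper, at least 5 cm above the case's top and touching nothing else, with the pin still hanging in its notch and the other things on the table left where they are.

Things in the scene. Friction and masses are not known exactly. Their poses are not given: they have to be found in the camera images.
- case: Dark wooden display case, grey floor, fixed to the table, turned about the vertical. Origin on the table under the centre of its top opening; long axis y, z up. Outside x = -80 to 80, y = -200 to 137 mm (plus the notch), top at z = 72 mm; floor surface at z = 8 mm; inside x = -70 to 70, y = -190 to 127 mm. Covers 8 mm thick (z = 64 to 72 mm) lie over both ends
- opening (a point): Centre of the case's top opening, at case (0, 0, 72) mm, axes as the case's. The opening is 140 mm (x) by 190 mm (y): from y = -95 to +95 mm. The narrow cover lies over y = +95 to +127 mm
- tunnel (a point): Middle of the tunnel's mouth, at case (0, -95, 36) mm, axes as the case's. The tunnel lies under the wide cover, from y = -95 to its closed end at y = -190 mm of the case, 40 mm wide (x = -20 to 20 mm), from the floor z = 8 up to z = 64 mm; solid wood on both sides of it
- notch (a point): Parking notch: slot 14 mm wide (x) between two brass prongs that stick out of the case's end from y = -200 to -234 mm, open above, below and towards -y; prongs 18 mm wide, 8 mm thick. This point: middle of the slot, level with the prongs' top, at case (0, -216, 72) mm; axes as the case's
- bore (a point): Hole of 13 mm diameter down through the wide cover, in which the pin starts. This point: its mouth, at case (0, -150, 72) mm; axes as the case's
- pin: Steel stop pin, about 90 g, upright: shank 10 mm diameter, 61 mm long; above it a collar 26 mm diameter, 5 mm thick; above that a knob to grip, 16 mm diameter, 34 mm high. Starts in the bore, collar resting on the wide cover, foot 3 mm above the case floor, blocking the bar's right end. Origin at the foot, z up along the pin
- pin_knob (a point): Middle of the pin's knob, 83 mm above its foot, 22 mm above the collar's underside, on its axis
- pin_collar (a point): Centre of the underside of the pin's collar, 61 mm above its foot; hanging in the notch it lies at the height of point notch
- bar: Pale wooden badge bar, about 220 g: 32 mm wide (x), 260 mm long (y), 12 mm thick (z), a grip block in its middle, 26 mm (x) x 44 mm (y), rising to 42 mm above the underside. Origin at the centre of its underside. Starts flat on the case floor, nearly parallel to the case, left end about 25 mm under the narrow cover, right end about 45 mm under the wide one
- bar_block (a point): Centre of the bar's grip block, 27 mm above the bar's underside, axes as the bar's
- bar_left_end (a point): Centre of the bar's end at its y = +130 mm, 6 mm above the underside; the end under the narrow cover
- bar_right_end (a point): Centre of the bar's end at its y = -130 mm, 6 mm above the underside; the end under the wide cover
- loupe: Bystander, leave alone: black and steel loupe, 38 mm across, 36 mm high; origin under its middle, at the bottom
- tin: Bystander, leave alone: flat round aluminium tin, 66 mm across, 28 mm high; origin under its middle, at the bottom
- medal: Bystander, leave alone: medal in a flat round white capsule, 48 mm across, 9 mm high; origin under its middle, at the bottom
- carton: Bystander, leave alone: small cardboard carton, 50 x 75 x 30 mm; origin under its middle, at the bottom
- mug: Bystander, leave alone: white mug, 76 mm across, 90 mm high, handle towards its +y; origin under its middle, at the bottom
- album: Bystander, leave alone: blue album lying flat, 210 x 160 x 26 mm; origin under its middle, at the bottom

How it is judged (in metres and radians):
On the way, in this order (a step that is already met when the one before it is completed fails the run):
1. the pin hangs upright by its collar in the notch, released (x of pin_collar in the frame of notch between -0.006 and 0.006 m and y of pin_collar in the frame of notch between -0.013 and 0.013 m and z of pin_collar in the frame of notch between -0.004 and 0.005 m and angle between pin's own z axis and vertical below 0.2 rad and contact force between the fingers and pin below 0.1 N and linear speed of pin below 0.03 m/s), for 0.3 s.
2. the bar is tilted through the opening: its left end above the case's top while its right end is still under the wide cover (z of bar_left_end in the frame of case above 0.078 m and z of bar_right_end in the frame of case below 0.064 m and y of bar_right_end in the frame of case below -0.095 m), for 0.1 s.
At the end, for the whole second after the job is handed in: Fingers alone hold the bar still, level within 15 degrees, both ends 50 mm or more above the case's top (z over 0.122 m); the pin, let go, hangs in the notch by its collar, upright within 11 degrees, within 6 mm across and 13 mm along the slot (all of step 1 and height (world z) of each of bar_left_end, bar_right_end above 0.122 m and angle between bar's own z axis and vertical below 0.26 rad and contact force between the fingers and bar above 1 N and contact force between bar and case below 0.1 N and contact force between bar and pin below 0.1 N and linear speed of bar below 0.03 m/s and angular speed of bar below 0.2 rad/s); the arm keeps its last pose, push and grip.
It fails at once if a bystander is moved by more than 30 mm (distance of any of loupe, tin, medal, carton, mug, album from where it was at the start of the episode above 0.03 m).
It also fails if it takes over 54 s, if anything falls off the work surface, if the arm or the gripper's body presses on something with over 40 N, if the wrist force passes 120 N, or if a joint passes its speed limit or range.

ROBOT

A 6-joint arm with a two-finger parallel gripper is mounted at the origin on the work surface. World frame = base frame: x ahead of the robot, y to its left, z up, the work surface at z = 0. Lengths are in mm, angles in rad, forces in N, time in s.
With the tool pointing down it reaches from about 400 to 925 mm from the base axis. Payload 12.5 kg.
Tool frame: the origin (TCP) lies at the very end of the fingers, on their centre line; the grasp point (between the pads) lies 19 mm behind it; x points along the fingers, y is the direction in which the jaws open and shut, and the axes are right-handed (so a half turn about x gives the same grasp; the last joint's range is limited). The gripper opens to 95 mm and grips with 3 to 60 N. Pads are 20 mm wide; open, the fingers measure 119 mm over their backs; the gripper's body (75 mm by 180 mm) begins 59 mm behind the grasp point.
Start: joints at [-1.247, 0.491, 1.559, -0, 1.092, -0.106], TCP at [260.455, -568.164, 214.661] pointing down, gripper open.
Joint ranges: [-3.1, 3.1], [-0.84, 2.19], [0.05, 2.79], [-1.13, 4.28], [0.06, 2.93], [-2.69, 2.69]. Speed limits (rad/s): [2.22, 2.22, 2.79, 3.14, 3.14, 3.14].

INTERFACE

Orientations are given as [roll, pitch, yaw] about the fixed x, y, z axes, in that order (R = Rz(yaw) Ry(pitch) Rx(roll)).
In Python, from cell import * gives the robot as it stands.
- The arm moves only by the tool step_arm, never from a script. Its argument "steps" is a list of rows, each a list of 4 numbers: the shift along the tool's x, y, z in units of 50 mm (1.0 is 50 mm), then the turn about the tool's x in units of 8 degrees (1.0 is 8 degrees). A call has 1 to 20 rows; each row shifts and turns the commanded pose from where the row before left it, along the tool's axes as they then stand; what a row does not reach is not made up. A row lasts 1/8 s, in which the tool goes at most 62.5 mm and 10.7 degrees, less where a joint would pass 70% of its speed; a pose out of reach is approached as far as the arm can. A call is refused whole if a number of a shift passes 1 or a number of a turn 1, either way. A call with a gripper value outside its range is refused whole. "jaw" is the closure, from 0 (fully open) to 1 (shut), set as the call begins (left out, the last holds). The fingers move at their own pace and stop on an object; the grip force is fixed at half the most. Time passes only in rows, so rows that do not move let the fingers close. It gives the time, the measured TCP pose, the force and the opening at its end, in the units of the state.
- state(): the state, without advancing time (a new reading comes with each control period).
- read_camera(name): name is "side" or "top" or "wrist"; returns the picture (400x640x3 uint8, red, green, blue); there is no depth.
- camera_info(name): a dict with "mtx" (3x3 intrinsics, pixels), "eye" and "attitude" of the camera in the world; the wrist camera has in their place "hand_eye" (4x4, takes a point from camera to tool coordinates, whose origin is the TCP and whose axes are the tool frame's). Camera axes: x right, y down, z forward; pixel columns grow to the right and rows downward; lengths in mm; the calibration is good to about 2 mm. The wrist camera is an equidistant fisheye: a pixel r from the principal point sees the ray r / f radians off the axis. A picture is of the moment at which its call begins: read the wrist's pose just before it. camera_info takes no time and is no camera call.
- job_done(): hands the job in, once; it reports no verdict.
The state is a dict: "t": time; "joints": joint angles; "qvel": joint speeds; "tau": joint torques, N m; "eef_pos": TCP position; "tcp_rot": TCP orientation; "ft_force": force on the tool from outside, world axes, zero at the start; "moment": the same for the moment, N m; "opening": opening from 0.0 (shut) to 1.0 (fully open).
Only numpy, scipy, OpenCV 4.12 (cv2) and the standard library are available. Lean on these libraries where they do the work, as an engineer would, in place of code of your own. Each camera call takes 0.05 s, during which the arm holds its last target.

## Working session

There is one attempt and no reset: what is moved stays moved. The work goes in short steps, Python scripts to look and compute and a tool call to move; the robot and the scene stay as the last step left them, time stands still between calls to the robot, and variables do not carry over. Pictures are saved under pics/ and viewed, and the job is handed in when it is done.

Besides the shell and the picture viewer there is one more tool, called after "Emit:" as name([rows], argument=value, ...), one row to a line, values as JSON. step_arm: Moves the arm, as the interface text tells. Its arguments: {"type":"object","properties":{"steps":{"type":"array","items":{"type":"array","items":{"type":"number"}}},"jaw":{"type":"number"}},"required":["steps"]}

```bash
mkdir -p pics; python3 - <<'E'
from cell import *
import cv2
print(state())
for n in ["side","top","wrist"]:
    print(n,camera_info(n))
    im=read_camera(n); cv2.imwrite(f"pics/{n}0.png",cv2.cvtColor(im,cv2.COLOR_RGB2BGR))
E
```

```text
{'t': 0.0, 'joints': array([-1.24660244e+00,  4.91563102e-01,  1.55942254e+00,  1.20197016e-05,
        1.09172653e+00, -1.05610819e-01]), 'qvel': array([-0.00020766,  0.00025498, -0.00135883,  0.00075489,  0.00044687,
        0.00168462]), 'tau': array([ 4.32770103e-03, -6.12636209e+01, -2.58183557e+01,  6.94552856e-02,
        4.82348702e-02, -1.18671992e-04]), 'eef_pos': array([ 260.3743921 , -567.92023509,  214.06882138]), 'tcp_rot': array([-1.68592912,  1.56967676,  1.88546269]), 'ft_force': array([ 0.32219339,  0.63802382, -0.26865911]), 'moment': array([-0.01033428, -0.03660465,  0.01447475]), 'opening': 0.9985686896729473}
side {'mtx': array([[507.36667258,   0.        , 309.62112881],
       [  0.        , 507.36667258, 199.4068045 ],
       [  0.        ,   0.        ,   1.        ]]), 'eye': array([ 323.76375946,  877.40757725, 1023.97003394]), 'attitude': array([-2.356053  , -0.02267588, -2.85153511])}
top {'mtx': array([[463.93077394,   0.        , 322.54052625],
       [  0.        , 463.93077394, 200.2741352 ],
       [  0.        ,   0.        ,   1.        ]]), 'eye': array([ 458.34150654,  -32.16163881, 1374.6357838 ]), 'attitude': array([-3.062441  ,  0.02091348, -1.5772611 ])}
wrist {'mtx': array([[309.70691629,   0.        , 320.6556324 ],
       [  0.        , 309.70691629, 199.63823896],
       [  0.        ,   0.        ,   1.        ]]), 'hand_eye': array([[-3.66544152e-05, -2.41714986e-01,  9.70347290e-01,
        -1.70685995e+02],
       [ 9.99999870e-01, -5.02423180e-04, -8.73798510e-05,
        -6.45053206e-01],
       [ 5.08645991e-04,  9.70347161e-01,  2.41714973e-01,
        -6.92199476e+01],
       [ 0.00000000e+00,  0.00000000e+00,  0.00000000e+00,
         1.00000000e+00]])}
```

View pics/side0.png

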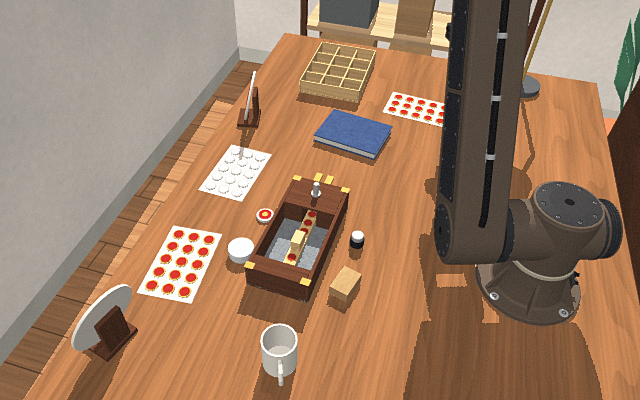

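View pics/top0.png

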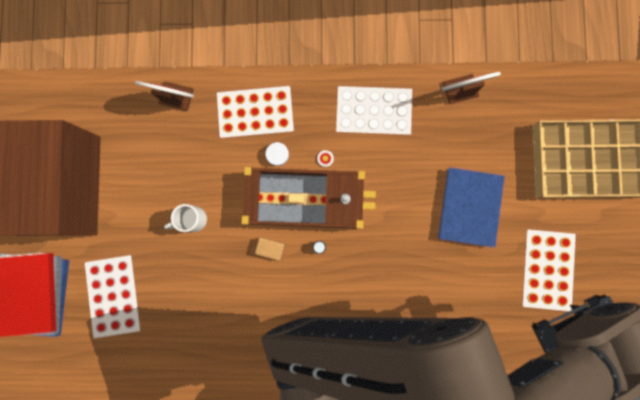

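View pics/wrist0.png

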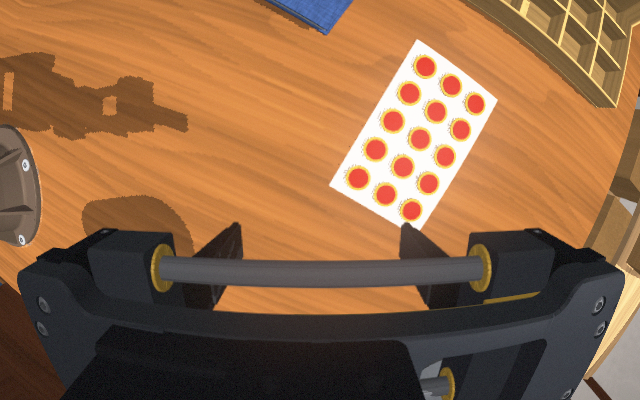

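```bash
cat > h.py <<'E'
import numpy as np, cv2
from scipy.spatial.transform import Rotation as Ro
from cell import *
def Rm(a): return Ro.from_euler('xyz',a).as_matrix()
def ray(name,uv,st=None):
    ci=camera_info(name);K=ci['mtx']
    x=(uv[0]-K[0,2])/K[0,0];y=(uv[1]-K[1,2])/K[1,1]
    if name!='wrist':
        R=Rm(ci['attitude']);return ci['eye'],R@np.array([x,y,1])
    r=np.hypot(x,y);d=np.array([np.sin(r)*x/max(r,1e-9),np.sin(r)*y/max(r,1e-9),np.cos(r)])
    H=ci['hand_eye'];R=Rm(st['tcp_rot'])
    return st['eef_pos']+R@H[:3,3],R@(H[:3,:3]@d)
def atz(name,uv,z,st=None):
    o,d=ray(name,uv,st);return o+d*(z-o[2])/d[2]
def proj(name,P,st=None):
    ci=camera_info(name);K=ci['mtx'];P=np.asarray(P,float)
    if name!='wrist':
        R=Rm(ci['attitude']);p=R.T@(P-ci['eye']);return K[0,0]*p[0]/p[2]+K[0,2],K[1,1]*p[1]/p[2]+K[1,2]
    H=ci['hand_eye'];q=Rm(st['tcp_rot']).T@(P-st['eef_pos']);p=H[:3,:3].T@(q-H[:3,3])
    t=np.arctan2(np.hypot(p[0],p[1]),p[2]);f=K[0,0]*t/np.hypot(p[0],p[1]);return f*p[0]+K[0,2],f*p[1]+K[1,2]
def snap(name,fn,crop=None,s=1):
    st=state();im=cv2.cvtColor(read_camera(name),cv2.COLOR_RGB2BGR)
    cv2.imwrite('pics/raw_'+fn+'.png',im)
    if crop: im=im[crop[1]:crop[3],crop[0]:crop[2]]
    if s!=1: im=cv2.resize(im,None,fx=s,fy=s,interpolation=cv2.INTER_CUBIC)
    cv2.imwrite('pics/'+fn+'.png',im);return st
E
python3 - <<'E'
from h import *
im=cv2.imread('pics/top0.png')[150:240,230:390]
cv2.imwrite('pics/topz.png',cv2.resize(im,None,fx=5,fy=5,interpolation=cv2.INTER_CUBIC))
st=state();print(Rm(st['tcp_rot']))
for uv in [(346,199)]: print(atz('top',uv,111))
E
```

```text
[[-2.83071859e-04  4.16692872e-01 -9.09047287e-01]
 [ 7.94061677e-04 -9.09046943e-01 -4.16692961e-01]
 [-9.99999645e-01 -8.39793665e-04 -7.35542322e-05]]
[561.7299926  -70.47261083 111.        ]
```

View pics/topz.png

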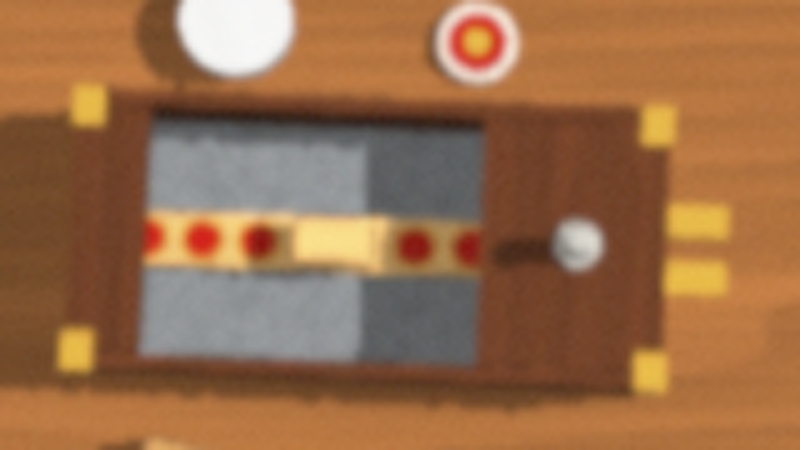

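```bash
python3 - <<'E'
from h import *
from scipy.optimize import least_squares
c=[(72,86),(678,104),(668,395),(57,372)]
m=[(80,137),(80,-200),(-80,-200),(-80,137)]
W=np.array([atz('top',(u/5+230-.4,v/5+150-.4),72)[:2] for u,v in c]);print(W)
m=np.array(m,float)
f=lambda p:((np.c_[np.cos(p[2])*m[:,0]-np.sin(p[2])*m[:,1],np.sin(p[2])*m[:,0]+np.cos(p[2])*m[:,1]]+p[:2])-W).ravel()
r=least_squares(f,[550,50,0]);print(r.x,r.fun)
x,y,t=r.x
R=Rm([0,0,t]);
for P in [(0,-150,94),(0,-216,72),(0,0,72)]: print(P,R@np.array(P)+[x,y,0])
print(np.degrees(t))
# tool rot desired: x down, y along +-case x
st=state();T=Rm(st['tcp_rot']);yt=T[:,1];print('yaw of tool y',np.degrees(np.arctan2(yt[1],yt[0])))
P=R@np.array((0,-150,94))+[x,y,0]
E
```

```text
[[ 659.15952711  217.18126436]
 [ 645.5749981  -126.71971418]
 [ 481.41626856 -118.8788313 ]
 [ 496.69983653  224.52868058]]
[ 5.72060568e+02  8.04989976e+01 -4.28038820e-02] [-1.30989333 -3.23101645 -2.14586813  3.978636    2.15941281  2.98428312
  1.29634865 -3.73190267]
(0, -150, 94) [565.64194629 -69.3636105   94.        ]
(0, -216, 72) [ 562.81775267 -135.30315804   72.        ]
(0, 0, 72) [572.06056817  80.49899756  72.        ]
-2.45248178492257
yaw of tool y -65.37402074074528
```

```bash
python3 - <<'E'
from h import *
st=state();T=Rm(st['tcp_rot'])
d=np.array([567,-40,214])-st['eef_pos'];print(T.T@d/50)
E
```

```text
[ 0.01053338 -7.04372257 -9.97465414]
```

Emit:
step_arm([
  [0, -0.64, -0.907, 0],
  [0, -0.64, -0.907, 0],
  [0, -0.64, -0.907, 0],
  [0, -0.64, -0.907, 0],
  [0, -0.64, -0.907, 0],
  [0, -0.64, -0.907, 0],
  [0, -0.64, -0.907, 0],
  [0, -0.64, -0.907, 0],
  [0, -0.64, -0.907, 0],
  [0, -0.64, -0.907, 0],
  [0, -0.64, -0.907, 0],
  [0, 0, 0, -1],
  [0, 0, 0, -1],
  [0, 0, 0, -1],
  [0, 0, 0, -1],
  [0, 0, 0, -1],
  [0, 0, 0, -1],
  [0, 0, 0, -1],
  [0, 0, 0, -0.87],
  [0, 0, 0, 0],
])

```text
t: 2.65
eef_pos: [567.2, -40.3, 214.5]
tcp_rot: [-1.468, 1.57, -3.082]
ft_force: [0.1, 0.2, -0.5]
opening: 1.002
```

```bash
python3 - <<'E'
from h import *
st=snap('wrist','w1');T=Rm(st['tcp_rot']);print(st['t'],st['eef_pos'],T[:,1],st['joints'])
E
```

```text
2.65 [567.16920548 -40.30174112 214.45693494] [ 9.99075629e-01 -4.29856739e-02 -3.44545629e-04] [-1.87057619e-01  4.11118659e-01  1.69969113e+00 -9.86696064e-05
  1.03111874e+00 -1.44007983e-01]
```

View pics/w1.png

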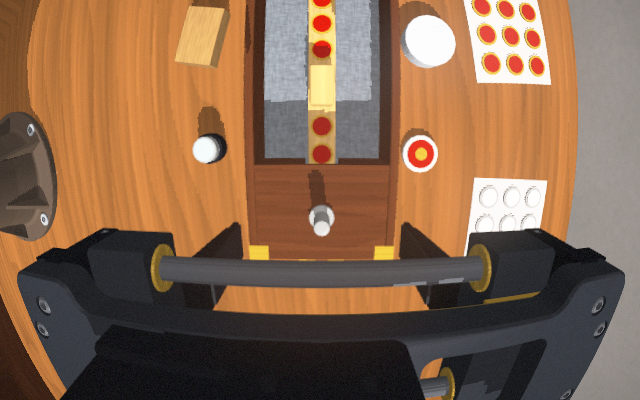

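```bash
python3 - <<'E'
from h import *
im=cv2.imread('pics/raw_w1.png')
cv2.imwrite('pics/w1a.png',cv2.resize(im[0:270,230:410],None,fx=3,fy=3,interpolation=cv2.INTER_CUBIC)[:600])
cv2.imwrite('pics/w1b.png',cv2.resize(im[150:270,230:410],None,fx=4.4,fy=4.4,interpolation=cv2.INTER_CUBIC))
E
```

```text
(no output)
```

View pics/w1b.png

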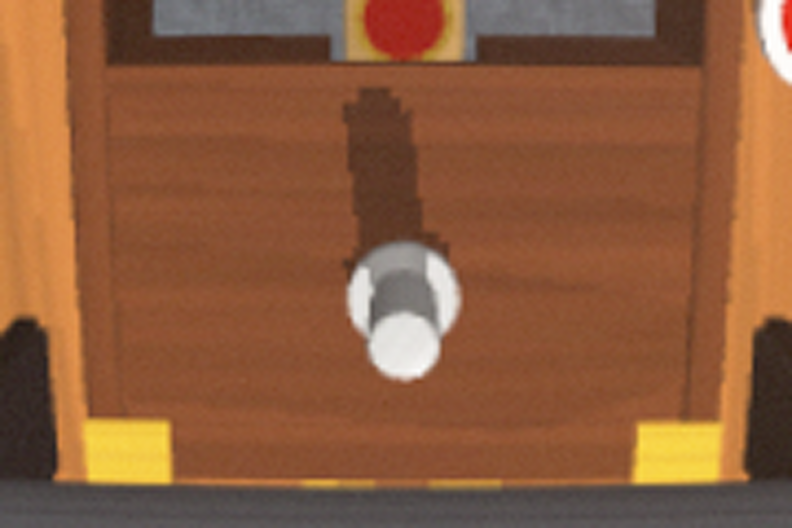

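View pics/w1a.png

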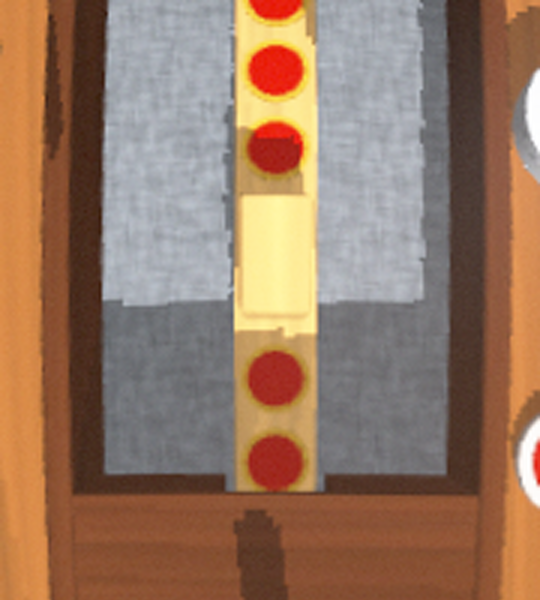

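```bash
cat >> h.py <<'E'
def fitcase(m,W,x0=(570,80,-.043)):
    from scipy.optimize import least_squares
    m=np.array(m,float);W=np.array(W)
    f=lambda p:((np.c_[np.cos(p[2])*m[:,0]-np.sin(p[2])*m[:,1],np.sin(p[2])*m[:,0]+np.cos(p[2])*m[:,1]]+p[:2])-W).ravel()
    return least_squares(f,x0)
E
python3 - <<'E'
from h import *
st=state()
b=lambda u,v:(230+u/4.4-.4,150+v/4.4-.4)
a=lambda u,v:(230+u/3-.33,v/3-.33)
W=lambda uv,z:atz('wrist',uv,z,st)
pts=[(b(105,65),(-70,-95)),(b(702,65),(70,-95)),(b(87,481),(-80,-200)),(b(721,481),(80,-200))]
P=[W(p,72)[:2] for p,_ in pts]
r=fitcase([m for _,m in pts],P);print(r.x,r.fun)
print('knob',W(b(404,345),111),'collar',W(b(404,297),77))
x,y,t=r.x;R=Rm([0,0,t]);o=np.array([x,y,0])
print('bore',R@np.array([0,-150,0])+o)
loc=lambda p:R.T@(p-o)
print('knob loc',loc(W(b(404,345),111)),loc(W(b(404,297),77)))
# bar block top z=50 corners
for q in [(243,197),(309,197),(309,315),(243,315)]: print('blk',loc(W(a(*q),50)))
for q in [(235,335),(318,333),(235,480),(319,480)]: print('baredge',loc(W(a(*q),20)))
print([np.round(proj('wrist',R@np.array(m+(72,))+o,st),1) for _,m in pts],[p for p,_ in pts])
E
```

```text
[ 5.74541479e+02  8.21181933e+01 -4.47407108e-02] [ 0.17166658 -0.85462169 -0.10727011 -0.78620436  1.40715196  0.6899734
 -1.47154843  0.95085264]
knob [567.79551947 -67.14808072 111.        ] collar [567.8723047  -66.98175138  77.        ]
bore [567.83261132 -67.73170189   0.        ]
knob loc [-6.31576476e-02 -1.49418622e+02  1.11000000e+02] [ 6.11152633e-03 -1.49249025e+02  7.70000000e+01]
blk [-11.36618621  10.60689238  50.        ]
blk [12.13481949 10.61381343 50.        ]
blk [ 12.10487924 -32.72075495  50.        ]
blk [-11.38919173 -32.72183454  50.        ]
baredge [-15.4772075  -38.70246046  20.        ]
baredge [ 16.75184741 -37.91091666  20.        ]
baredge [-15.75858831 -95.91995924  20.        ]
baredge [ 17.40738127 -95.926246    20.        ]
[array([253.7, 165.2]), array([389.1, 165.1]), array([250.5, 258.4]), array([392.2, 258.3])] [(253.46363636363637, 164.37272727272727), (389.1454545454545, 164.37272727272727), (249.37272727272727, 258.91818181818184), (393.4636363636364, 258.91818181818184)]
```

Emit:
step_arm([
  [0, 0.035, 0.542, 0.01],
  [0.9, 0, 0, 0],
  [0.9, 0, 0, 0],
  [0.6, 0, 0, 0],
  [0.28, 0, 0, 0],
  [0, 0, 0, 0],
  [0, 0, 0, 0],
])

```text
t: 3.58
eef_pos: [568.5, -67.6, 81.8]
tcp_rot: [1.328, 1.569, -0.286]
ft_force: [0.2, -1.4, 0.3]
opening: 1.001
```

Emit:
step_arm([
  [0, 0, 0, 0],
  [0, 0, 0, 0],
  [0, 0, 0, 0],
  [0, 0, 0, 0],
  [0, 0, 0, 0],
  [0, 0, 0, 0],
], jaw=1)

```text
t: 4.32
eef_pos: [567.9, -67.5, 80.6]
tcp_rot: [-0.71, 1.571, -2.324]
ft_force: [0.0, -0.2, 0.4]
opening: 0.426
```

Emit:
step_arm([
  [0, 0, 0, 0],
  [0, 0, 0, 0],
  [0, 0, 0, 0],
  [0, 0, 0, 0],
])

```text
t: 4.82
eef_pos: [567.8, -67.5, 80.6]
tcp_rot: [-1.363, 1.571, -2.977]
ft_force: [-1.1, -0.1, -0.5]
opening: 0.164
```

Emit:
step_arm([
  [0, 0, 0, 0],
  [-0.2, 0, 0, 0],
  [-0.3, 0, 0, 0],
  [-0.3, 0, 0, 0],
  [-0.3, 0, 0, 0],
  [-0.3, 0, 0, 0],
  [-0.2, 0, 0, 0],
  [0, 0, 0, 0],
  [0, 0, 0, 0],
])

```text
t: 5.95
eef_pos: [567.6, -67.4, 160.2]
tcp_rot: [-1.643, 1.57, 3.025]
ft_force: [0.5, 0.0, -1.2]
opening: 0.161
```

```bash
python3 - <<'E'
from h import *
st=snap('wrist','w2',(180,100,460,280),2.8);print(st['eef_pos'],st['ft_force'],st['opening'])
E
```

```text
[567.63576411 -67.41257879 160.19509843] [ 0.5184301   0.03151598 -1.18587731] 0.1614045682948503
```

View pics/w2.png

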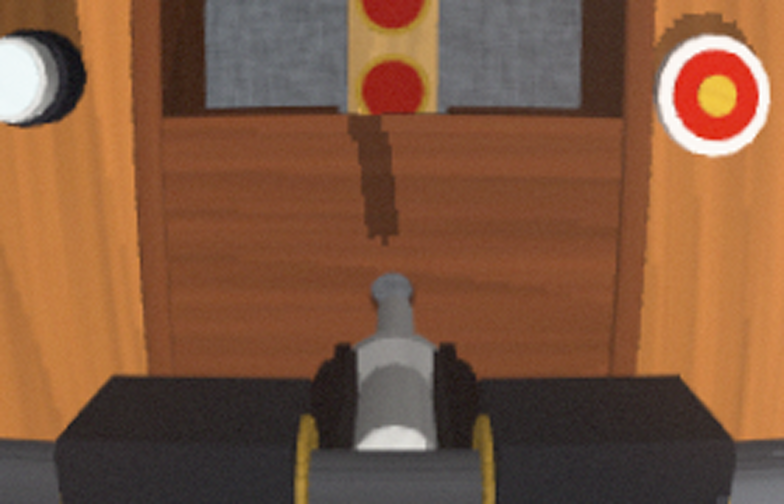

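```bash
python3 - <<'E'
from h import *
st=state()
print(atz('wrist',(391/2.8+180-.35,288/2.8+100-.35),91,st))
t=-.0447;R=Rm([0,0,t]);print(R@np.array([0,-216,0])+[574.54,82.12,0])
T=Rm(st['tcp_rot']);print(T)
d=R@np.array([0,-66.3,0]);print(T.T@d/50)
E
```

```text
[567.88992205 -60.60815997  91.        ]
[ 564.88801501 -133.66424221    0.        ]
[[-9.80648512e-04  9.99052623e-01 -4.35074186e-02]
 [ 1.40266899e-04 -4.35073016e-02 -9.99053099e-01]
 [-9.99999509e-01 -9.85822586e-04 -9.74686428e-05]]
[-1.27702283e-04 -1.56327301e-03  1.32599907e+00]
```

Emit:
step_arm([
  [0, 0, 0.3, 0],
  [0, 0, 0.5, 0],
  [0, 0, 0.4, 0],
  [0, 0, 0.126, 0],
  [0, 0, 0, 0],
  [0, 0, 0, 0],
  [0.16, 0, 0, 0],
  [0.2, 0, 0, 0],
  [0, 0, 0, 0],
])

```text
t: 7.12
eef_pos: [564.5, -133.3, 141.5]
tcp_rot: [-1.829, 1.569, 2.84]
ft_force: [-0.5, -0.3, -1.0]
opening: 0.164
```

```bash
python3 - <<'E'
from h import *
st=snap('wrist','w3',(180,100,460,280),2.8);print(st['eef_pos'],st['ft_force'],st['opening'])
st=snap('side','s3',(250,150,390,310),3.5)
E
```

```text
[ 564.54144705 -133.3417596   141.49442718] [-0.48039358 -0.28771401 -0.97399888] 0.16403483260244026
```

View pics/w3.png

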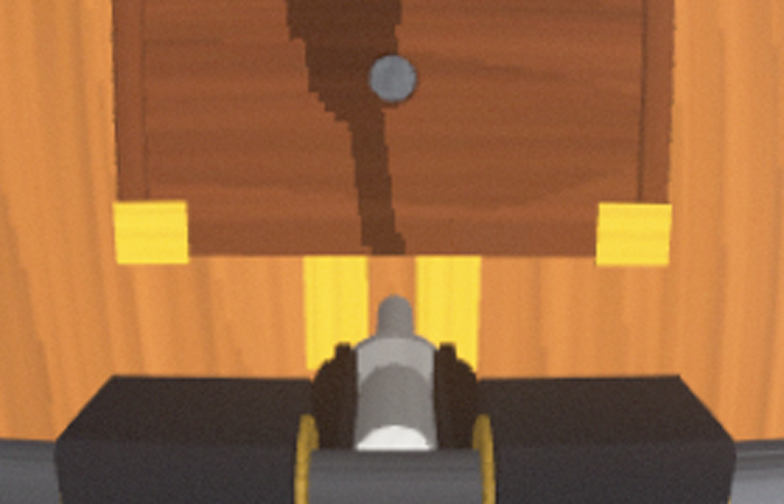

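View pics/s3.png

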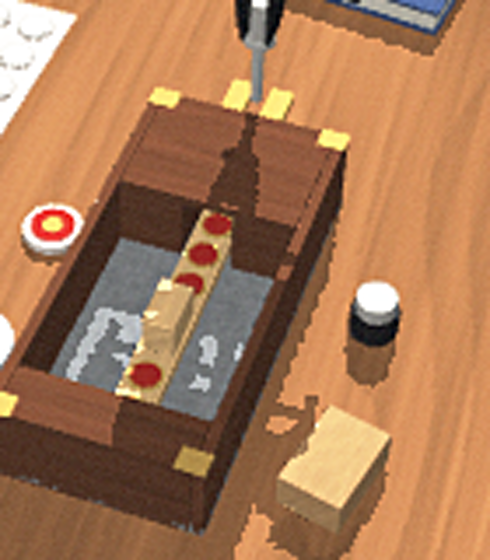

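Emit:
step_arm([
  [0.05, -0.012, 0, 0],
  [0.15, 0, 0, 0],
  [0.25, 0, 0, 0],
  [0.25, 0, 0, 0],
  [0.25, 0, 0, 0],
  [0.15, 0, 0, 0],
  [0.07, 0, 0, 0],
  [0.035, 0, 0, 0],
  [0, 0, 0, 0],
  [0, 0, 0, 0],
])

```text
t: 8.48
eef_pos: [564.5, -133.7, 82.7]
tcp_rot: [1.154, 1.57, -0.46]
ft_force: [-0.3, 0.5, -0.9]
opening: 0.161
```

```bash
python3 - <<'E'
from h import *
st=snap('wrist','w4',(180,100,460,280),2.8);print(st['eef_pos'],st['ft_force'],st['opening'])
st=snap('side','s4',(250,150,390,310),3.5)
E
```

```text
[ 564.51342763 -133.70744367   82.67411408] [-0.29856311  0.45538198 -0.89255523] 0.16100455194184735
```

View pics/w4.png

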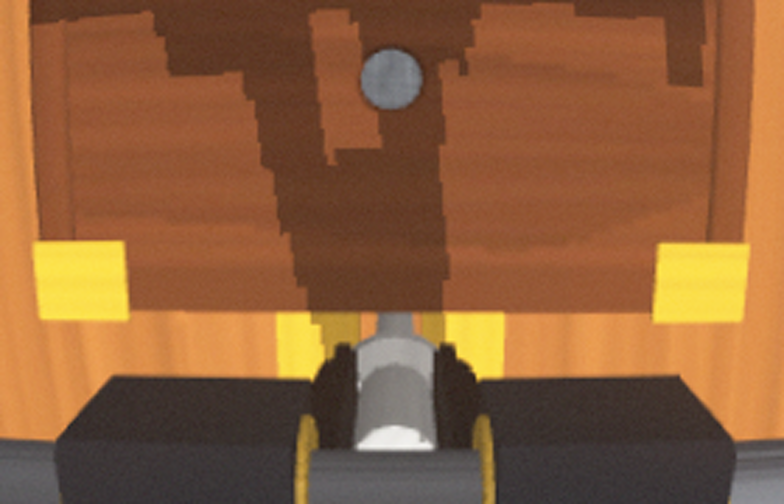

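View pics/s4.png

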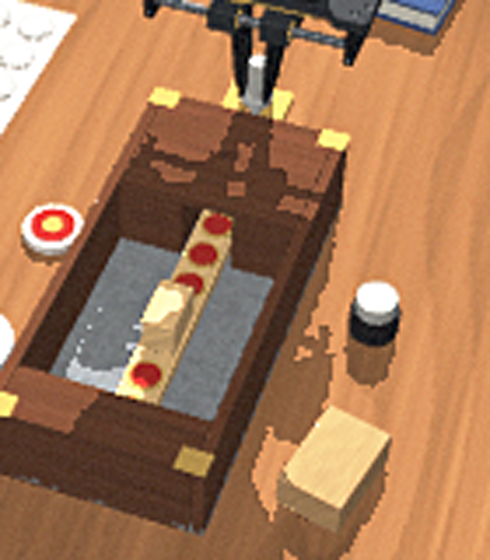

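Emit:
step_arm([
  [0.02, -0.01, 0, 0],
  [0.014, 0, 0, 0],
  [0, 0, 0, 0],
  [0, 0, 0, 0],
])

```text
t: 9.07
eef_pos: [563.9, -133.7, 80.6]
tcp_rot: [-0.162, 1.571, -1.777]
ft_force: [0.7, 0.7, -0.9]
opening: 0.162
```

Emit:
step_arm([
  [0, 0, 0, 0],
  [0, 0, 0, 0],
  [0, 0, 0, 0],
  [0, 0, 0, 0],
  [0, 0, 0, 0],
  [0, 0, 0, 0],
  [0, 0, 0, 0],
  [0, 0, 0, 0],
], jaw=0.4)

```text
t: 10.07
eef_pos: [563.9, -133.7, 80.7]
tcp_rot: [0.46, 1.571, -1.154]
ft_force: [0.5, 0.5, 0.2]
opening: 0.599
```

Emit:
step_arm([
  [-0.2, 0, 0, 0],
  [-0.6, 0, 0, 0],
  [-0.9, 0, 0, 0],
  [-0.9, 0, 0, 0],
  [0, 0, 0, 0],
  [0, 0, 0, 0],
  [0, 0, -1, 0],
])

```text
t: 10.95
eef_pos: [565.7, -85.0, 209.4]
tcp_rot: [-1.578, 1.569, 3.087]
ft_force: [1.4, 1.8, -0.4]
opening: 0.6
```

```bash
python3 - <<'E'
from h import *
st=snap('wrist','w5',(180,100,460,280),2.8);print(st['t'],st['eef_pos'],st['ft_force'],st['opening'])
st=snap('side','s5',(250,150,390,310),3.5)
E
```

```text
10.95 [565.70140656 -85.0156511  209.38101505] [ 1.44106031  1.7775468  -0.38776167] 0.5995120729533884
```

View pics/w5.png

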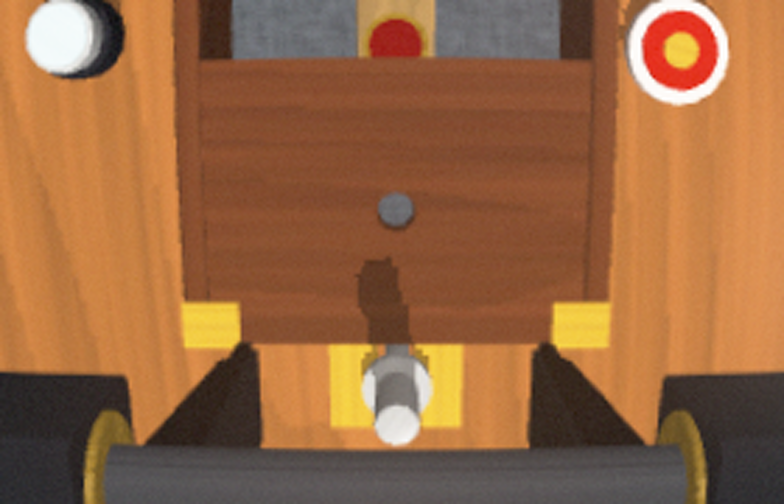

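View pics/s5.png

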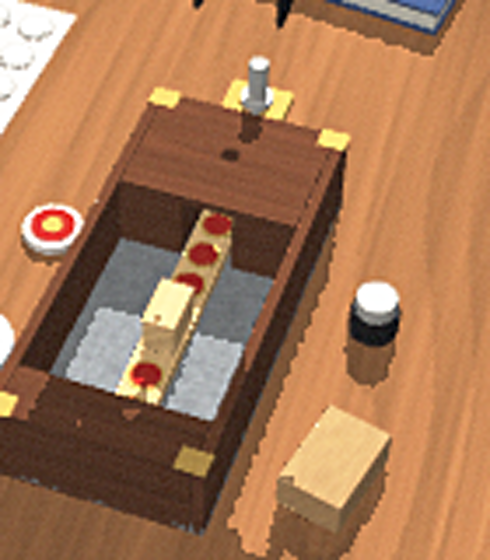

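Emit:
step_arm([
  [0, 0.04, -0.8, 0],
  [0, 0, -0.9, 0],
  [0, 0, -0.9, 0],
  [0, 0, -0.526, 0],
  [0, 0, 0, 0],
  [0, 0, 0, 0],
  [0, 0, 0, 0],
])

```text
t: 11.92
eef_pos: [574.9, 71.3, 210.4]
tcp_rot: [-1.142, 1.57, -2.757]
ft_force: [0.0, 0.3, 0.9]
opening: 0.6
```

```bash
python3 - <<'E'
from h import *
st=snap('wrist','w6',(150,0,490,260),2.3);print(st['t'],st['eef_pos'],st['ft_force'],st['opening'])
for P in [(574.54,82.12,0)]:
  R=Rm([0,0,-.0447])
  for q in [(0.4,-11,50),(0,-95,72),(-13,11,50),(13,11,50),(13,-33,50)]:
    u=proj('wrist',R@np.array(q)+P,st); print(q,u,((u[0]-150)*2.3,u[1]*2.3))
E
```

```text
11.925 [574.85359296  71.29305764 210.38035311] [0.0196161  0.31398299 0.93348779] 0.5995456015463586
(0.4, -11, 50) (np.float64(319.3191271867715), np.float64(187.714701403111)) (np.float64(389.43399252957437), np.float64(431.7438132271553))
(0, -95, 72) (np.float64(319.0045357900048), np.float64(266.4319917039205)) (np.float64(388.71043231701105), np.float64(612.7935809190171))
(-13, 11, 50) (np.float64(306.8672099105789), np.float64(167.7816835470348)) (np.float64(360.7945827943314), np.float64(385.89787215818))
(13, 11, 50) (np.float64(330.9776026701235), np.float64(167.7611115766848)) (np.float64(416.24848614128393), np.float64(385.850556626375))
(13, -33, 50) (np.float64(330.7131478987606), np.float64(207.1449887976208)) (np.float64(415.6402401671494), np.float64(476.4334742345278))
```

View pics/w6.png

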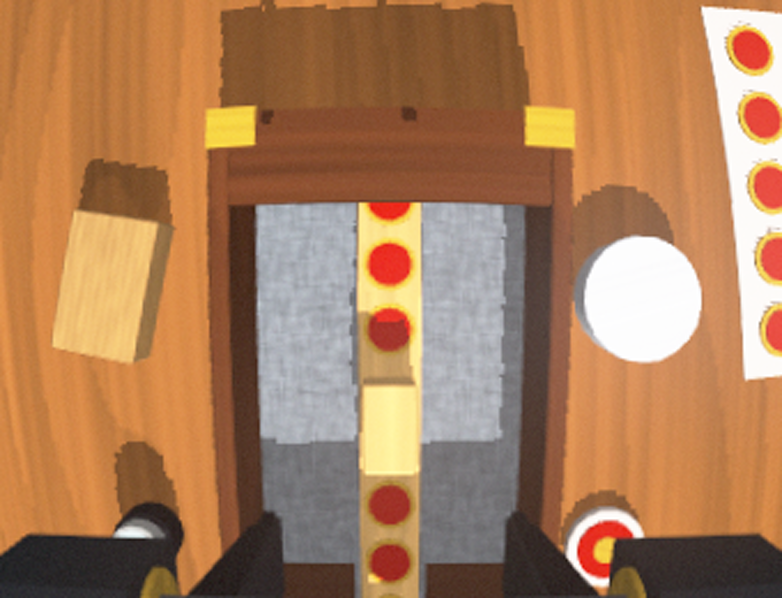

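Emit:
step_arm([
  [0.8, 0, 0, 0],
  [0.9, 0, 0, 0],
  [0.9, 0, 0, 0],
  [0.6, 0, 0, 0],
  [0.3, 0, 0, 0],
  [0.16, 0, 0, 0],
  [0.05, 0, 0, 0],
  [0, 0, 0, 0],
  [0, 0, 0, 0],
])

```text
t: 13.1
eef_pos: [575.2, 72.4, 25.9]
tcp_rot: [1.547, 1.57, -0.067]
ft_force: [0.7, 0.6, -0.9]
opening: 0.601
```

Emit:
step_arm([
  [0, 0, 0, 0],
  [0, 0, 0, 0],
  [0, 0, 0, 0],
  [0, 0, 0, 0],
  [0, 0, 0, 0],
  [0, 0, 0, 0],
  [0, 0, 0, 0],
  [0, 0, 0, 0],
], jaw=1)

```text
t: 14.1
eef_pos: [574.6, 72.4, 25.1]
tcp_rot: [-1.335, 1.57, -2.949]
ft_force: [-2.7, -0.2, 3.5]
opening: 0.274
```

Emit:
step_arm([
  [-0.06, 0, 0, 0],
  [0, 0, 0, 0],
  [0, 0, 0.2, 0],
  [0, 0, 0.22, 0],
  [0, 0, 0.22, 0],
  [0, 0, 0.2, 0],
  [0, 0, 0.03, 0],
  [0, 0, 0, 0],
  [0, 0, 0, 0],
])

```text
t: 15.22
eef_pos: [573.0, 29.1, 28.2]
tcp_rot: [1.015, 1.571, -0.599]
ft_force: [-0.5, -0.2, -1.7]
opening: 0.273
```

```bash
python3 - <<'E'
from h import *
st=snap('wrist','w7',(150,0,490,260),2.3);print(st['t'],st['eef_pos'],st['ft_force'],st['moment'],st['opening'])
R=Rm([0,0,-.0447]);print(R.T@(st['eef_pos']-[574.54,82.12,0]))
snap('side','s7',(250,150,390,310),3.5)
E
```

```text
15.225 [572.97667936  29.14319531  28.17667503] [-0.50921001 -0.19669166 -1.66958937] [ 0.00813906 -0.03989083 -0.03335754] 0.27334779543083904
[  0.80551557 -52.99374445  28.17667503]
```

View pics/w7.png

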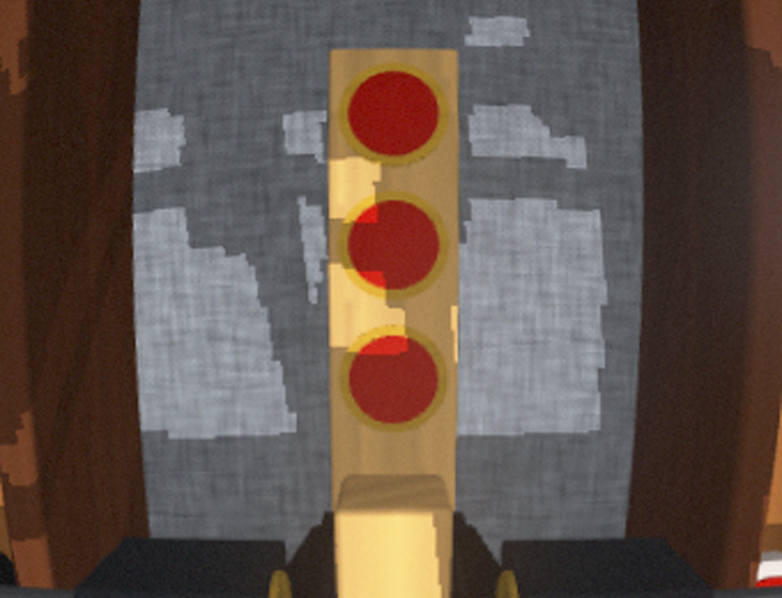

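View pics/s7.png

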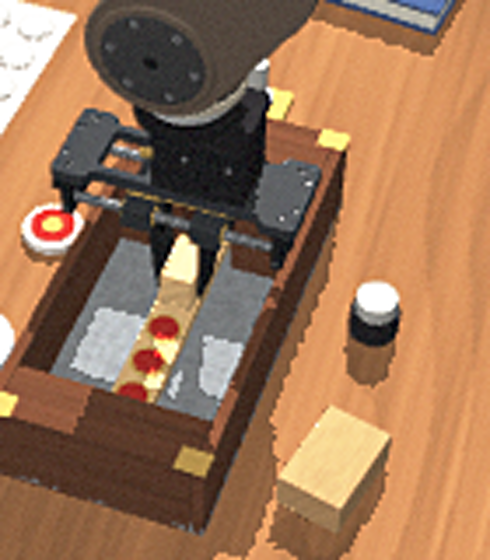

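Emit:
step_arm([
  [-0.15, 0, 0, 0],
  [-0.2, 0, 0, 0],
  [-0.2, 0, 0, 0],
  [-0.15, 0, 0, 0],
  [-0.06, 0, 0, 0],
  [-0.06, 0, 0, 0],
  [-0.04, 0, 0, 0],
  [-0.04, 0, 0, 0],
  [0, 0, 0, 0],
])

```text
t: 16.45
eef_pos: [572.8, 28.3, 72.3]
tcp_rot: [-1.003, 1.569, -2.617]
ft_force: [0.9, -5.6, -9.9]
opening: 0.274
```

```bash
python3 - <<'E'
from h import *
st=snap('wrist','w8',(150,0,490,260),2.3);print(st['t'],st['eef_pos'],st['ft_force'],st['moment'],st['opening'])
snap('side','s8',(250,150,390,310),3.5)
E
```

```text
16.45 [572.7522214   28.26579839  72.33562789] [ 0.92590757 -5.62866344 -9.86200732] [-0.67967925 -0.43300866  0.07715581] 0.2742151550452813
```

View pics/w8.png

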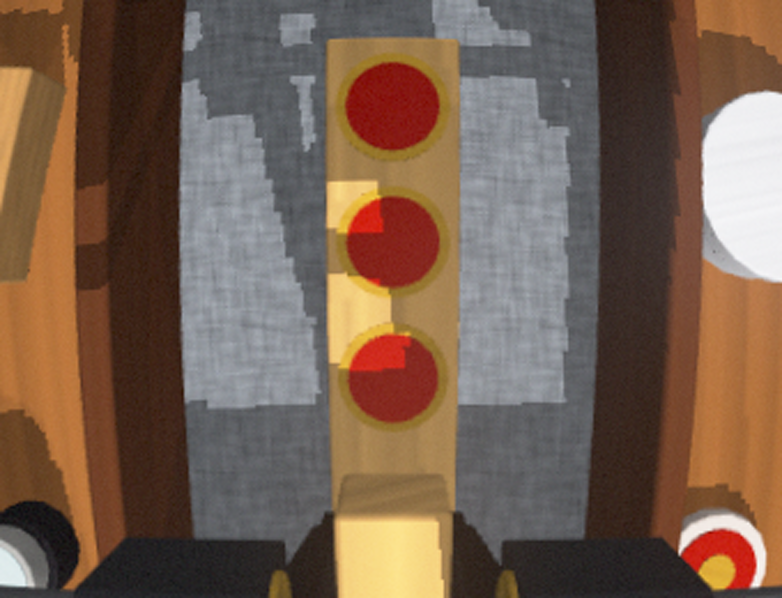

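View pics/s8.png

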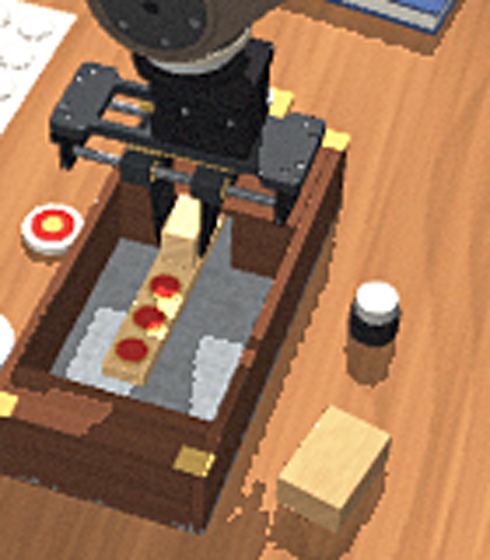

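```bash
cat >> h.py <<'E'
def row_end(th,yg,yb=130,h=5.1):
    # returns wrist pixel row of bar top at y=yb, tilt th
    st={'tcp_rot':np.zeros(3),'eef_pos':np.zeros(3)}
    dy=yb-yg;dn=19+h  # forward along bar, below pivot
    f=dy*np.cos(th)+dn*np.sin(th); d=dn*np.cos(th)-dy*np.sin(th)
    return proj('wrist',[-19+d,0,-f],st)[1]
def tilt(row,yg):
    from scipy.optimize import brentq
    return np.degrees(brentq(lambda t:row_end(t,yg)-row,-.2,.6))
E
python3 - <<'E'
from h import *
from scipy.optimize import brentq
r7=50/2.3-.3;r8=39/2.3-.3
yg=brentq(lambda y:row_end(0,y)-r7,-30,30);print(yg)
print(tilt(r8,yg),[row_end(np.radians(a),yg) for a in (0,5,10,15)])
E
```

```text
0.6549337350856398
2.567797870475891 [np.float64(21.43913043478264), np.float64(12.244465971438672), np.float64(3.5877980768601105), np.float64(-4.404181204286061)]
```

Emit:
step_arm([
  [-0.02, 0, 0, 0],
  [-0.02, 0, 0, 0],
  [-0.02, 0, 0, 0],
  [-0.02, 0, 0, 0],
  [-0.02, 0, 0, 0],
  [0, 0, 0, 0],
  [0, 0, 0, 0],
])

```text
t: 17.42
eef_pos: [572.4, 28.4, 77.0]
tcp_rot: [-1.298, 1.569, -2.912]
ft_force: [0.9, -5.3, -12.6]
opening: 0.272
```

```bash
python3 - <<'E'
from h import *
st=snap('wrist','w9',(150,0,490,260),2.3);print(st['t'],st['eef_pos'],st['ft_force'],st['moment'],st['opening'])
snap('side','s9',(250,150,390,310),3.5)
E
```

```text
17.425 [572.3833631  28.3874594  77.025508 ] [  0.88565748  -5.27346981 -12.55170239] [-0.61800895 -0.38148655  0.06658929] 0.27211070642032964
```

View pics/w9.png

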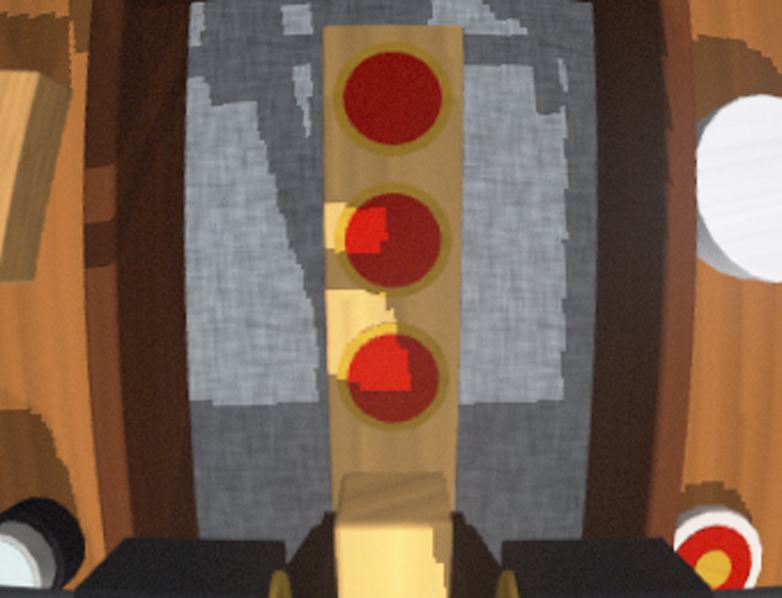

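View pics/s9.png

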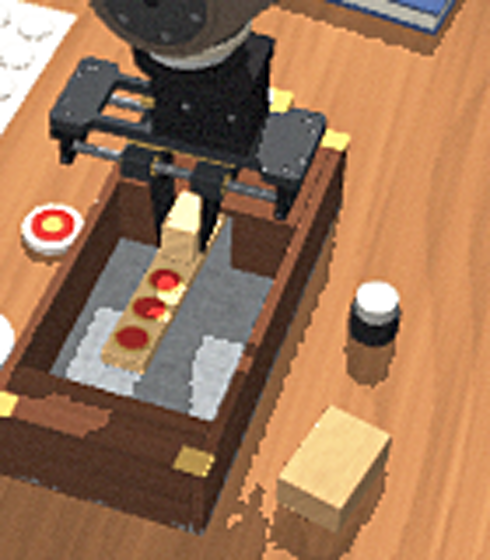

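```bash
cat > fit.py <<'E'
from h import *
import sys
from scipy.optimize import least_squares
st0={'tcp_rot':np.zeros(3),'eef_pos':np.zeros(3)}
def disks(fn):
    im=cv2.imread('pics/raw_%s.png'%fn);hsv=cv2.cvtColor(im,cv2.COLOR_BGR2HSV)
    m=(((hsv[...,0]<8)|(hsv[...,0]>172))&(hsv[...,1]>190)&(hsv[...,2]>80)).astype(np.uint8)
    m[:,:270]=0;m[:,370:]=0
    n,l,s,c=cv2.connectedComponentsWithStats(m)
    o=[tuple(c[i])+(s[i,2],s[i,3]) for i in range(1,n) if s[i,4]>250]
    return sorted(o,key=lambda q:q[1])
def pos(p): # p: h, yg, th
    pass
def model(yb,h,yg,th):
    dy=yb-yg;dn=19+h
    f=dy*np.cos(th)+dn*np.sin(th);d=dn*np.cos(th)-dy*np.sin(th)
    return proj('wrist',[-19+d,0,-f],st0)[1]
def dia(yb,h,yg,th,w):
    dy=yb-yg;dn=19+h
    f=dy*np.cos(th)+dn*np.sin(th);d=dn*np.cos(th)-dy*np.sin(th)
    a=proj('wrist',[-19+d,-w/2,-f],st0)[0];b=proj('wrist',[-19+d,w/2,-f],st0)[0];return b-a
E
python3 - <<'E'
from fit import *
for f in ['w7','w8','w9']: print(f,[np.round(q,1) for q in disks(f)])
D={f:disks(f) for f in ['w7','w8','w9']}
from scipy.optimize import brentq
yb=[brentq(lambda y:model(y,5.1,0.65,0)-q[1],10,140) for q in D['w7']]
w=[brentq(lambda w:dia(y,5.1,.65,0,w)-q[2],5,60) for y,q in zip(yb,D['w7'])]
print(yb,w)
for f in ['w8','w9']:
    r=least_squares(lambda p:[model(y,p[0],p[1],p[2])-q[1] for y,q in zip(yb,D[f])]+[.5*(dia(y,*p,ww)-q[2]) for y,ww,q in zip(yb,w,D[f])],[5.1,.65,.05])
    print(f,r.x[:2],np.degrees(r.x[2]),r.fun)
E
```

```text
w7 [array([320.6,  48.8,  39. ,  36. ]), array([320.6, 105.9,  39. ,  39. ]), array([319.7, 164.1,  38. ,  38. ]), array([320.5, 304.7,  32. ,  18. ])]
w8 [array([320.3,  45.7,  41. ,  38. ]), array([320.2, 104.6,  40. ,  39. ]), array([319.6, 163.6,  38. ,  37. ])]
w9 [array([320.3,  42.3,  43. ,  40. ]), array([320. , 103.7,  41. ,  40. ]), array([319.5, 164.1,  39. ,  38. ])]Traceback (most recent call last):
  File "<stdin>", line 5, in <module>
    r = _zeros._brentq(f, a, b, xtol, rtol, maxiter, args, full_output, disp)
ValueError: f(a) and f(b) must have different signs
```

```bash
cat >> fit.py <<'E'
from scipy.optimize import brentq
D7=disks('w7')[:3]
YB=[brentq(lambda y:model(y,5.1,0.65,0)-q[1],10,140) for q in D7]
WW=[brentq(lambda w:dia(y,5.1,.65,0,w)-q[2],5,60) for y,q in zip(YB,D7)]
def fit(f,slipY=True):
    D=disks(f)[:3]
    r=least_squares(lambda p:[model(y,p[0],p[1],p[2])-q[1] for y,q in zip(YB,D)]+[.3*(dia(y,*p,ww)-q[2]) for y,ww,q in zip(YB,WW,D)],[5.1,.65,.05])
    return r.x[:2],np.degrees(r.x[2]),r.fun
E
python3 - <<'E'
from fit import *
print(YB,WW)
for f in ['w8','w9']:print(f,fit(f))
E
```

```text
[113.07258406571589, 79.8463652019261, 46.656911336513645] [21.943540356080863, 21.8668149701936, 21.731217690702685]
w8 (array([6.63177231, 1.73868032]), np.float64(3.8288141995444986), array([-0.04688888,  0.06096831, -0.01542966, -0.20118821, -0.04436926,
        0.10301516]))
w9 (array([4.83604541, 2.38308882]), np.float64(6.839285226514243), array([-0.04544795,  0.07113485, -0.02695234, -0.24490367,  0.08158906,
        0.08194856]))
```

Emit:
step_arm([
  [-0.02, 0, 0, 0],
  [-0.02, 0, 0, 0],
  [-0.02, 0, 0, 0],
  [0, 0, 0, 0],
  [0, 0, 0, 0],
])

```text
t: 18.15
eef_pos: [572.2, 28.5, 80.0]
tcp_rot: [-1.376, 1.568, -2.99]
ft_force: [0.3, -5.3, -14.5]
opening: 0.27
```

```bash
python3 - <<'E'
from fit import *
st=snap('wrist','w10',(150,0,490,260),2.3);print(st['t'],st['eef_pos'],st['ft_force'],st['moment'],st['opening'])
print(fit('w10'))
R=Rm([0,0,-.0447]);print(R.T@(st['eef_pos']-[574.54,82.12,0]))
E
```

```text
18.15 [572.18366487  28.46785207  79.96906232] [  0.3492972   -5.26750847 -14.48362826] [-0.59788675 -0.29800223  0.07198824] 0.27001616272660967
(array([6.4443986 , 3.44815644]), np.float64(10.489393329059432), array([-0.01707433,  0.04854983, -0.03194126, -0.11738553,  0.03479696,
        0.17017707]))
[ 4.34710005e-02 -5.37038491e+01  7.99690623e+01]
```

Emit:
step_arm([
  [0, 0, -0.1, 0],
  [-0.01, 0, -0.15, 0],
  [-0.01, 0, -0.2, 0],
  [-0.01, 0, -0.2, 0],
  [-0.015, 0, -0.25, 0],
  [-0.015, 0, -0.25, 0],
  [-0.015, 0, -0.25, 0],
  [-0.015, 0, -0.25, 0],
  [-0.015, 0, -0.25, 0],
  [-0.01, 0, -0.2, 0],
  [0, 0, 0, 0],
  [0, 0, 0, 0],
])

```text
t: 19.7
eef_pos: [577.5, 133.6, 86.9]
tcp_rot: [-0.536, 1.571, -2.15]
ft_force: [0.1, 0.6, -1.9]
opening: 0.269
```

```bash
python3 - <<'E'
from fit import *
st=snap('wrist','w11',(150,0,490,260),2.3);print(st['t'],st['eef_pos'],st['ft_force'],st['moment'],st['opening'])
print(fit('w11'))
R=Rm([0,0,-.0447]);print(R.T@(st['eef_pos']-[574.54,82.12,0]))
snap('side','s11',(230,110,390,310),3)
E
```

```text
19.7 [577.48687072 133.6026751   86.862209  ] [ 0.12429413  0.60558082 -1.85077733] [-0.0497938  -0.06673694  0.01022328] 0.2692899579299939
(array([7.25918396, 3.80002891]), np.float64(11.06858901047988), array([-0.03026353,  0.0173418 ,  0.01212004, -0.09435769,  0.02989479,
       -0.15671736]))
[ 0.64341786 51.56293141 86.862209  ]
```

View pics/w11.png

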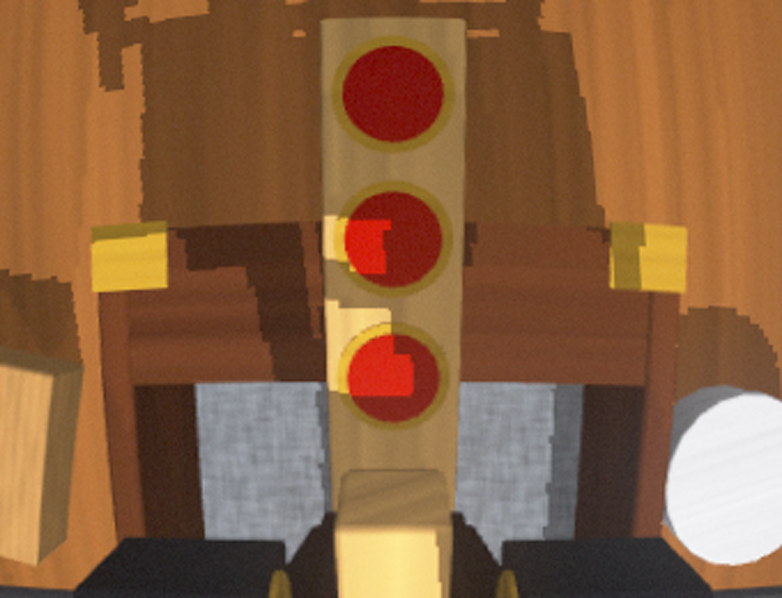

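View pics/s11.png

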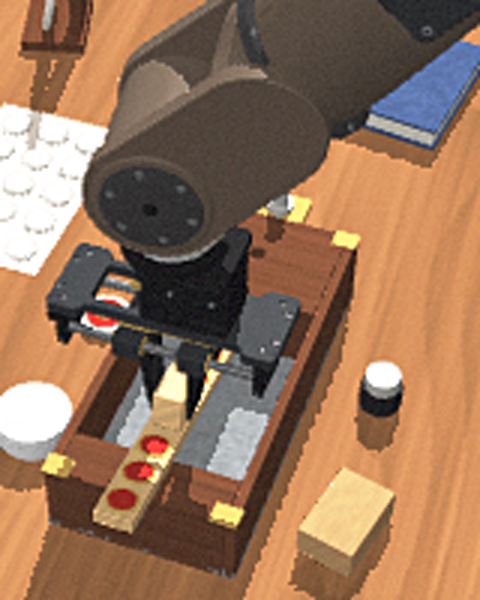

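Emit:
step_arm([
  [0.1, 0, -0.06, 0],
  [0.1, 0, 0, 0],
  [0.08, 0, 0, 0],
  [0.04, 0, 0, 0],
  [0.04, 0, 0, 0],
  [0.04, 0, 0, 0],
  [0.04, 0, 0, 0],
  [0.04, 0, 0, 0],
  [0, 0, 0, 0],
])

```text
t: 20.92
eef_pos: [578.6, 136.6, 69.3]
tcp_rot: [1.632, 1.565, 0.018]
ft_force: [-20.9, -7.0, 68.5]
opening: 0.273
```

```bash
python3 - <<'E'
from fit import *
st=snap('wrist','w12',(150,0,490,260),2.3);print(st['t'],st['eef_pos'],st['ft_force'],st['moment'],st['opening'])
print(fit('w12'))
E
```

```text
20.925 [578.60630549 136.56439626  69.33933375] [-20.89356121  -7.02209905  68.4935742 ] [-0.6917546   3.67764392  0.29010182] 0.2730424220859631
(array([-0.54565494,  7.79830163]), np.float64(21.617565290447217), array([ 0.02565132, -0.0702599 ,  0.04578285,  0.15975394,  0.02541684,
       -0.32283823]))
```

Emit:
step_arm([
  [-0.04, 0, 0, 0],
  [-0.06, 0, 0, 0],
  [-0.06, 0, 0, 0],
  [-0.06, 0, 0, 0],
  [-0.06, 0, 0, 0],
  [0, 0, 0, 0],
])

```text
t: 21.72
eef_pos: [577.7, 136.9, 76.8]
tcp_rot: [-1.092, 1.571, -2.706]
ft_force: [0.6, -0.6, -2.7]
opening: 0.271
```

View pics/w12.png

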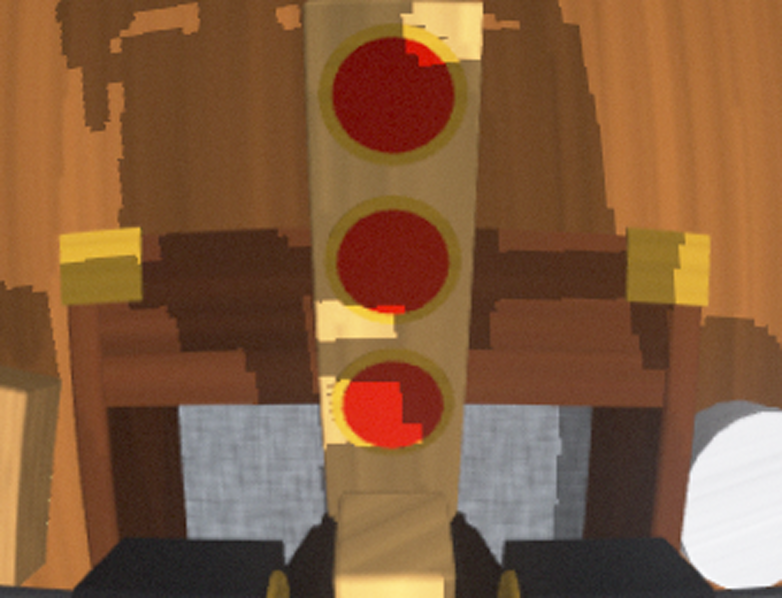

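```bash
python3 - <<'E'
from fit import *
st=snap('wrist','w13',(150,0,490,260),2.3);print(st['t'],st['eef_pos'],st['ft_force'],st['moment'],st['opening'])
print(fit('w13'))
snap('side','s13',(230,110,390,310),3)
snap('top','t13',(220,100,400,240),4)
E
```

```text
21.725 [577.68248164 136.86244669  76.81126984] [ 0.58978378 -0.60379241 -2.71926302] [-0.00532246 -0.10814891 -0.01297058] 0.2709945875722888
(array([0.65401532, 8.13095232]), np.float64(21.95575156669442), array([ 0.0073595 , -0.02498613,  0.01804423,  0.08702182, -0.05485984,
       -0.09915532]))
```

View pics/w13.png

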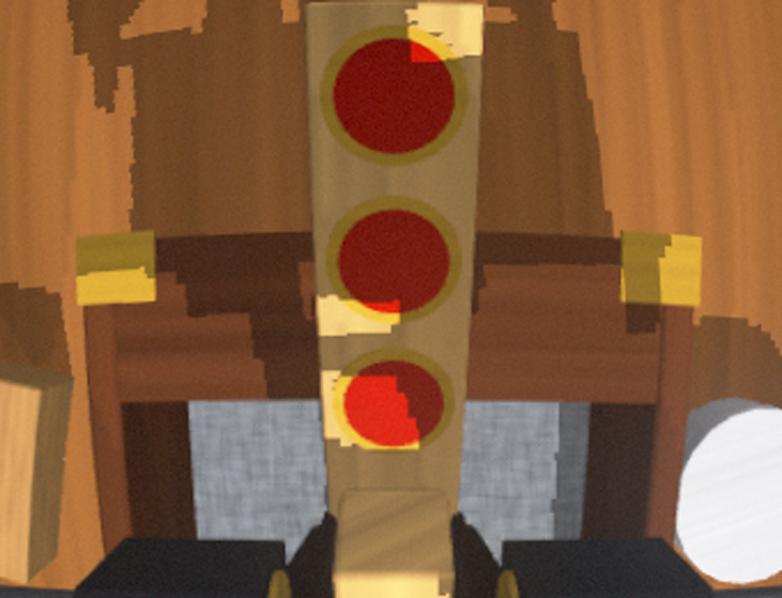

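View pics/s13.png

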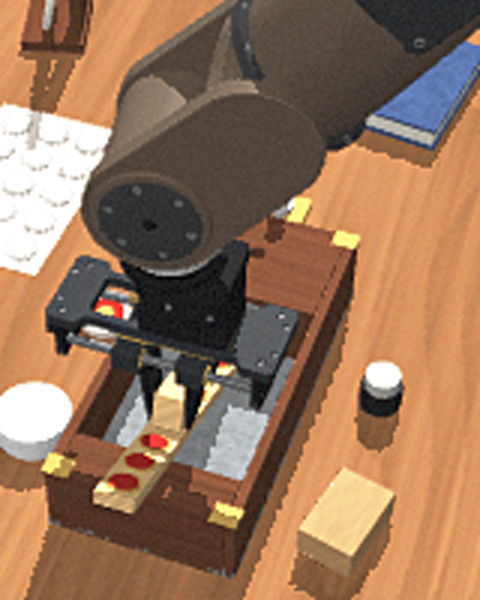

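View pics/t13.png

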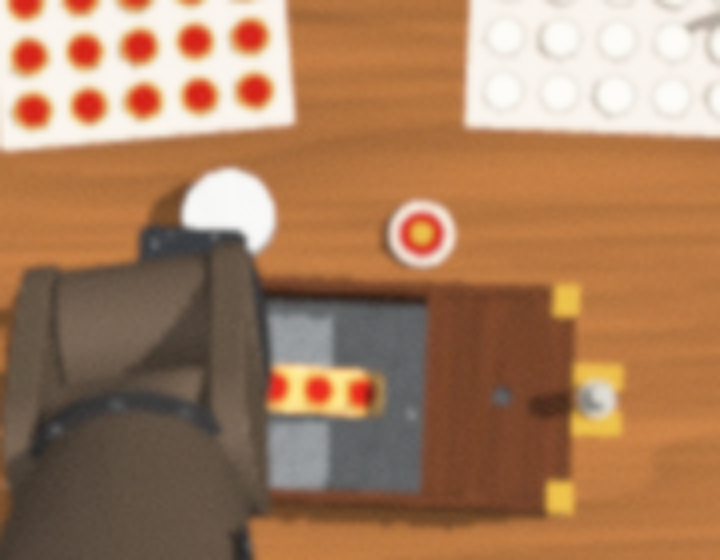

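Emit:
step_arm([
  [-0.3, 0, 0, 0],
  [-0.4, 0, 0, 0],
  [-0.4, 0, 0, 0],
  [-0.4, 0, 0, 0],
  [-0.2, 0, 0, 0],
  [0, 0, 0, 0],
  [0, 0, 0.2, 0],
  [0, 0, 0.4, 0],
  [0, 0, 0.4, 0],
  [0, 0, 0.2, 0],
  [0, 0, 0, 0],
  [0, 0, 0, 0],
])

```text
t: 23.38
eef_pos: [575.1, 77.0, 161.9]
tcp_rot: [1.934, 1.571, 0.32]
ft_force: [-0.7, 0.4, -1.8]
opening: 0.276
```

```bash
python3 - <<'E'
from fit import *
st=snap('wrist','w14',(150,0,490,260),2.3);print(st['t'],st['eef_pos'],st['ft_force'],st['moment'],st['opening'])
print(fit('w14'))
R=Rm([0,0,-.0447]);print(R.T@(st['eef_pos']-[574.54,82.12,0]))
snap('side','s14',(230,110,390,310),3)
E
```

```text
23.375 [575.08065857  77.00084878 161.93404504] [-0.74604124  0.4439573  -1.84201072] [-0.05666094 -0.1158538   0.02605148] 0.275637812506124
(array([-0.58846148,  7.80406988]), np.float64(20.72005200764182), array([-0.03928783,  0.04518312, -0.00660931, -0.02998861, -0.0862842 ,
       -0.07478159]))
[  0.76886838  -5.08987841 161.93404504]
```

View pics/s14.png

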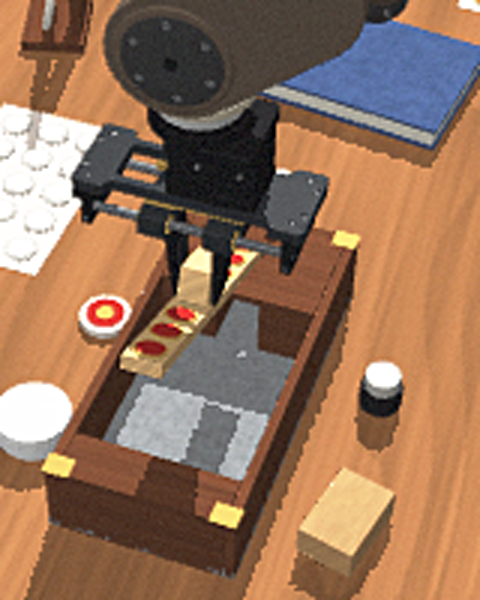

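Emit:
step_arm([
  [0.2, 0, 0, 0],
  [0.2, 0, 0, 0],
  [0.1, 0, 0, 0],
  [0.06, 0, 0, 0],
  [0.06, 0, 0, 0],
  [0.06, 0, 0, 0],
  [0.06, 0, 0, 0],
  [0.06, 0, 0, 0],
  [0.06, 0, 0, 0],
  [0, 0, 0, 0],
])

```text
t: 24.72
eef_pos: [575.0, 76.8, 118.6]
tcp_rot: [-0.728, 1.57, -2.342]
ft_force: [0.6, 1.6, 0.2]
opening: 0.27
```

```bash
python3 - <<'E'
from fit import *
st=snap('wrist','w15',(150,0,490,260),2.3);print(st['t'],st['eef_pos'],st['ft_force'],st['moment'],st['opening'])
print(fit('w15'))
E
```

```text
24.725 [575.03442038  76.79665719 118.62645332] [0.574394   1.56679822 0.17873277] [ 0.00029117 -0.18799645  0.06311993] 0.2701207488777218
(array([1.69118847, 5.76755306]), np.float64(14.571236230322054), array([ 0.04397937, -0.07036906,  0.02760222,  0.06656764,  0.22633204,
       -0.22942726]))
```

Levelling works (20.7° to 14.6°). Continue.

Emit:
step_arm([
  [0.06, 0, 0, 0],
  [0.06, 0, 0, 0],
  [0.06, 0, 0, 0],
  [0.06, 0, 0, 0],
  [0.06, 0, 0, 0],
  [0.06, 0, 0, 0],
  [0.05, 0, 0, 0],
  [0, 0, 0, 0],
])

```text
t: 25.78
eef_pos: [575.0, 76.8, 98.1]
tcp_rot: [-1.072, 1.57, -2.687]
ft_force: [-0.4, 1.4, 0.1]
opening: 0.27
```

```bash
python3 - <<'E'
from fit import *
st=snap('wrist','w16',(150,0,490,260),2.3);print(st['t'],st['eef_pos'],st['ft_force'],st['moment'],st['opening'])
print(fit('w16'))
E
```

```text
25.775 [574.95062726  76.76485301  98.11400456] [-0.42101181  1.36840901  0.12061526] [ 0.05548519 -0.13485578 -0.02226837] 0.26965929849618486
(array([10.77928967,  7.35367371]), np.float64(11.15218278525837), array([ 0.02070865, -0.02979756,  0.00960573,  0.20910287, -0.28366928,
        0.14042368]))
```

```bash
python3 - <<'E'
from fit import *
for f in ['w14','w15','w16']:
  D=disks(f)[:3]
  for h in (0,3,6):
    r=least_squares(lambda p:[model(y,h,p[0],p[1])-q[1] for y,q in zip(YB,D)],[5,.1]);print(f,h,r.x[0],np.degrees(r.x[1]),r.fun)
snap('side','s16',(230,110,390,310),3)
E
```

```text
w14 0 7.984655766887629 21.381353032889834 [ 0.02385419  0.1447236  -0.20677237]
w14 3 8.938458986578658 25.161304713571155 [ 0.3639994   0.69006312 -1.37510962]
w14 6 10.014460628351983 27.765712264903325 [ 1.17160929  0.88677744 -2.85533113]
w15 0 5.149660519706654 12.906920893383461 [ 0.05009918 -0.32870526  0.31061163]
w15 3 6.314979930823423 16.0992098130839 [-0.01181235  0.17211835 -0.18300121]
w15 6 7.623938128049823 19.552997190288963 [ 0.04889897  0.69083216 -0.87344446]
w16 0 2.9309511567007314 2.2027403873429536 [ 0.38035903 -1.25536779  0.92127221]
w16 3 3.8833633897253312 4.402231481227802 [ 0.26226122 -0.95131827  0.73072415]
w16 6 5.0413582992292065 6.80640658795055 [ 0.1490302  -0.62064321  0.50477224]
```

View pics/w16.png

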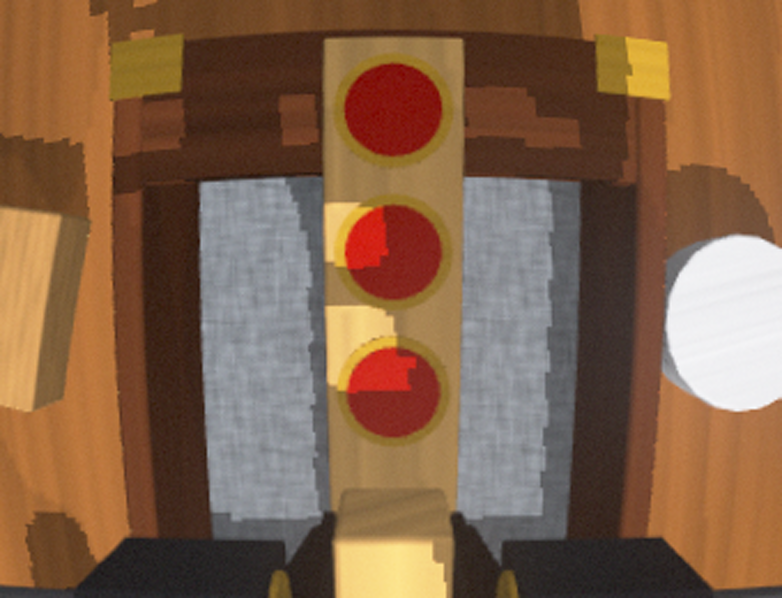

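View pics/s16.png

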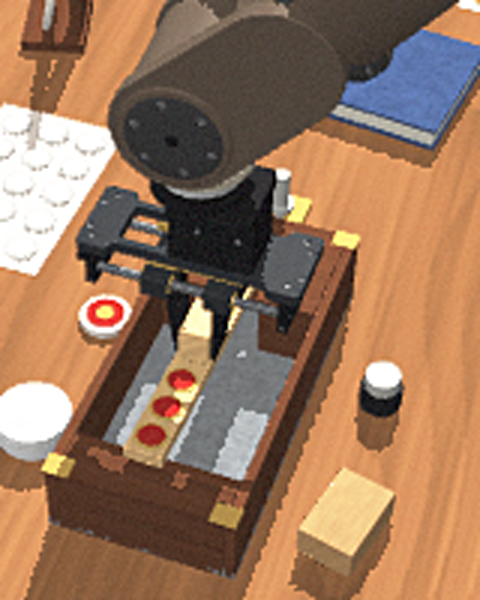

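Emit:
step_arm([
  [-0.2, 0, 0, 0],
  [-0.4, 0, 0, 0],
  [-0.4, 0, 0, 0],
  [-0.4, 0, 0, 0],
  [-0.3, 0, 0, 0],
  [-0.2, 0, 0, 0],
  [-0.1, 0, 0, 0],
  [0, 0, 0, 0],
  [0, 0, 0, 0],
  [0, 0, 0, 0],
  [0, 0, 0, 0],
])

```text
t: 27.25
eef_pos: [575.0, 76.9, 198.1]
tcp_rot: [-1.293, 1.57, -2.907]
ft_force: [-0.0, -0.2, -1.6]
opening: 0.275
```

```bash
python3 - <<'E'
from fit import *
st=snap('wrist','w17',(150,0,490,260),2.3);print(st['t'],st['eef_pos'],st['ft_force'],st['moment'],st['opening'],st['qvel'])
print(fit('w17'))
snap('side','s17',(230,100,390,300),3)
snap('top','t17',(220,100,400,240),4)
E
```

```text
27.25 [574.96843244  76.86814538 198.14866929] [-0.04405859 -0.16220657 -1.63385221] [-0.031661   -0.11050687  0.05383367] 0.2751995915636736 [ 0.00111903 -0.0027024  -0.00104774  0.00168597  0.00092656  0.00011876]
(array([3.05068644, 5.04839811]), np.float64(6.495447256936556), array([ 0.00684971, -0.0499271 ,  0.04319079,  0.13564454, -0.15362432,
       -0.17241923]))
```

View pics/s17.png

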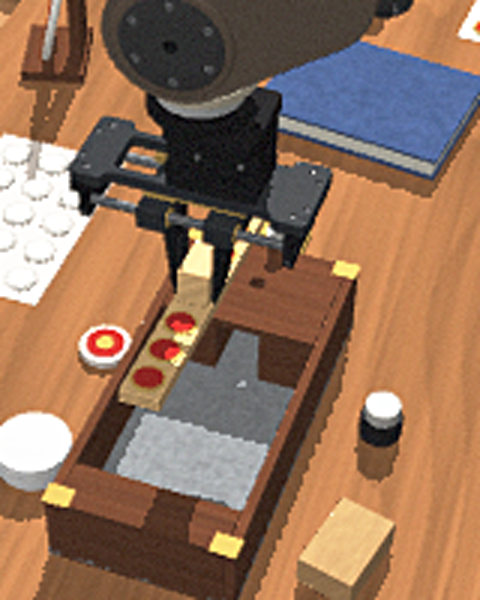

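View pics/t17.png

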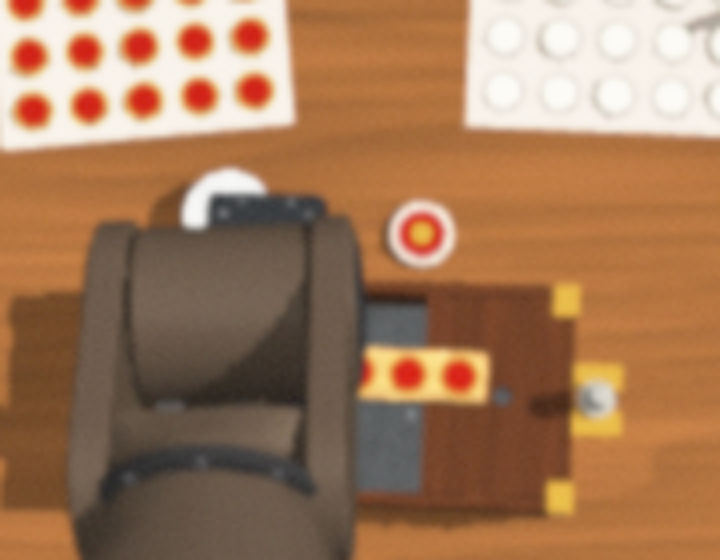

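View pics/w17.png

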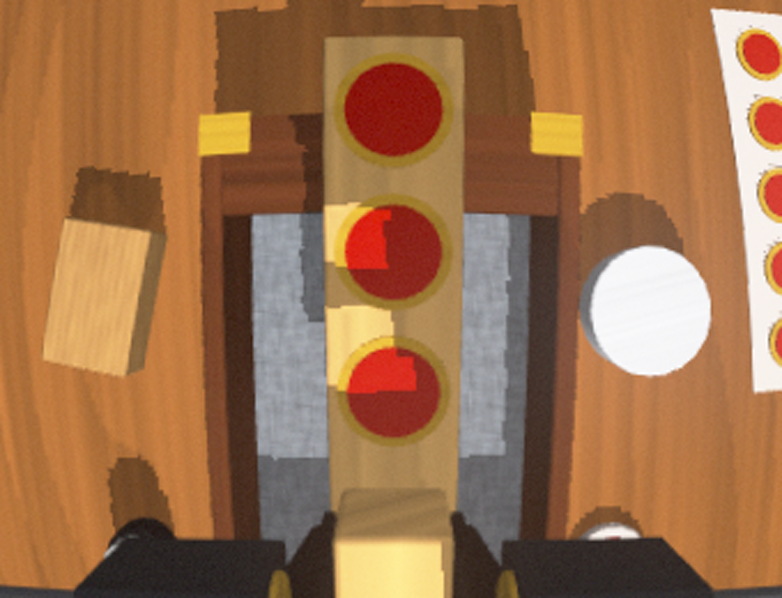

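```bash
python3 -c "
from cell import *
print(job_done())"
```

```text
the job is handed in; nothing more can be done
None
```

The job is handed in. The pin hangs in the notch, let go, and the gripper holds the bar still, well clear above the case. `job_done()` gives no verdict, so what follows rests on my own camera and force readings.

- **Pin:** I drew it straight up, lowered it into the notch and released it. The top and wrist pictures show the collar resting on the prongs, about 1 mm off the slot's middle. It was still there in the last top picture.
- **Tilt through the opening:** I slid the bar about 43 mm into the tunnel. I then lifted it against the wide cover's edge until it tilted about 10.5°. I work out the left end at about 94 mm and the right end at about 45 mm, still under the cover. After that I drew the bar out of the case.
- **One mistake:** I tried to level the bar by pressing it on the narrow cover, which was the wrong side. The tilt rose to about 22°, and the wrist force reached about 68 N, against the limit of 120 N. I believe only the bar carried that load, so the 40 N limit on the arm and gripper body should not apply, but I did not confirm it. I backed off and levelled the bar by pressing its right end lightly on the wide cover.
- **At hand-in (27.3 s of the 54 s allowed):** the bar's tilt measured about 6.5°, with roughly 1–2° of uncertainty. Both ends were about 170 mm or more above the table by calculation, against 122 mm needed. The wrist force was about the bar's own weight and the joints were still.
- **Bystanders:** the tin, medal, carton and loupe looked unmoved in the last pictures. The album did too where it was in view. The mug was outside those views, but nothing passed near it.

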